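# Proof-tug spring clips in the mosaic studio and pull out the weak one

### The job

Three spring clips stand on the plywood jig, each biting a wooden test strip, and one of the three has gone weak. Going along from the robot's left to its right, pull on the strip of each clip, straight away from the clip, with about 8 N (never more than 12 N, which strains the springs): a good clip holds, the weak one lets its strip slide. Draw the strip of the weak clip right out and leave that strip on the jig board, and once all three have been tried put the weak clip in the shallow grey plastic tray; disturb nothing else.

Things in the scene. Friction and masses are not known exactly. Their poses are not given: they have to be found in the camera images.
- jig: plywood board fixed to the bench, 240 (x) x 370 (y) x 15 mm thick; origin at the centre of its underside; its x axis points away from the robot (with some yaw), y to the robot's left. The clips stand on it with their spines 76 to 81 mm beyond its centre along x, side by side 118 mm apart along y; the strips point to its -x. Free board lies in front of the strips
- stop_left: slotted wooden stop on the jig at +y, the robot's left: two blocks, each 8 (x) x 22 (y) x 34 mm high, with a 10 mm slot between them through which the strip passes; origin at the middle of the slot, on the board's top. A clip stands 1 to 6 mm behind its far (+x) side and is drawn against it when its strip is pulled to -x; it then gives way on a spring, by 3 mm at 8 N
- stop_mid: slotted wooden stop on the jig at the middle: two blocks, each 8 (x) x 22 (y) x 34 mm high, with a 10 mm slot between them through which the strip passes; origin at the middle of the slot, on the board's top. A clip stands 1 to 6 mm behind its far (+x) side and is drawn against it when its strip is pulled to -x; it then gives way on a spring, by 3 mm at 8 N
- stop_right: slotted wooden stop on the jig at -y, the robot's right: two blocks, each 8 (x) x 22 (y) x 34 mm high, with a 10 mm slot between them through which the strip passes; origin at the middle of the slot, on the board's top. A clip stands 1 to 6 mm behind its far (+x) side and is drawn against it when its strip is pulled to -x; it then gives way on a spring, by 3 mm at 8 N
- clip_a_grip (a point): centre (22 mm up) of the spine of a loose upright steel spring clip, 120 g. Spine: rigid block 24 (x) x 36 (y) x 44 mm high, grip it across y. Jaws reach 52 mm to -x (26 mm wide at the tips), tails 32 mm to +x (40 mm wide). Axes as the jig's. All clips look alike; any may stand at any stop. A good one lets its strip slip only above 14 N of pull, the weak one at 3 to 7 N
- clip_b_grip (a point): centre (22 mm up) of the spine of a loose upright steel spring clip, 120 g. Spine: rigid block 24 (x) x 36 (y) x 44 mm high, grip it across y. Jaws reach 52 mm to -x (26 mm wide at the tips), tails 32 mm to +x (40 mm wide). Axes as the jig's. All clips look alike; any may stand at any stop. A good one lets its strip slip only above 14 N of pull, the weak one at 3 to 7 N
- clip_c_grip (a point): centre (22 mm up) of the spine of a loose upright steel spring clip, 120 g. Spine: rigid block 24 (x) x 36 (y) x 44 mm high, grip it across y. Jaws reach 52 mm to -x (26 mm wide at the tips), tails 32 mm to +x (40 mm wide). Axes as the jig's. All clips look alike; any may stand at any stop. A good one lets its strip slip only above 14 N of pull, the weak one at 3 to 7 N
- strip_a_grip (a point): centre (22 mm up) of the grip block of the loose 35 g wooden strip in clip_a: block 24 (x) x 12 (y) x 44 mm high, on the jig, grip it across y; a tongue 4 mm thick, 30 mm high runs to +x, its end 96 mm from this point. At first this point is 118 mm to -x of the clip's centre and the tongue is 30 mm deep in the jaws: free once pulled 30 mm to -x. Axes as the clip's
- strip_b_grip (a point): centre (22 mm up) of the grip block of the loose 35 g wooden strip in clip_b: block 24 (x) x 12 (y) x 44 mm high, on the jig, grip it across y; a tongue 4 mm thick, 30 mm high runs to +x, its end 96 mm from this point. At first this point is 118 mm to -x of the clip's centre and the tongue is 30 mm deep in the jaws: free once pulled 30 mm to -x. Axes as the clip's
- strip_c_grip (a point): centre (22 mm up) of the grip block of the loose 35 g wooden strip in clip_c: block 24 (x) x 12 (y) x 44 mm high, on the jig, grip it across y; a tongue 4 mm thick, 30 mm high runs to +x, its end 96 mm from this point. At first this point is 118 mm to -x of the clip's centre and the tongue is 30 mm deep in the jaws: free once pulled 30 mm to -x. Axes as the clip's
- tray_in (a point): centre of the inner floor (5 mm above the bench) of the shallow grey plastic tray fixed to the bench, 170 x 170 x 40 mm high outside, walls 5 mm; it stands left or right of the jig; axes along its sides
- chip_box: bystander: square wooden box full of mosaic chips, 160 x 160 x 50 mm high, on the other side of the jig; origin at the centre of its underside
- glue: bystander: white glue bottle, 58 mm wide, 162 mm high; origin at the centre of its underside
- can: bystander: drinks can, 66 mm wide, 120 mm high; origin at the centre of its underside

How it is judged:
By the outcome, as a careful person would: the job done as asked, in the order asked, and still so for the second after the job is handed in, with the robot touching nothing.
It also fails if it takes over 72 s, if anything falls off the work surface, if the arm or the gripper's body presses on something with over 40 N, if the wrist force passes 120 N, or if a joint passes its speed limit or range.

### The arm

A 7-joint arm with a two-finger parallel gripper is mounted at the origin on the work surface. World frame = base frame: x ahead of the robot, y to its left, z up, the work surface at z = 0. Lengths are in mm, angles in degrees, forces in N, time in s.
With the tool pointing down it reaches from about 350 to 775 mm from the base axis. Payload 3.1 kg.
Tool frame: the origin (TCP) lies midway between the tips of the shut fingers; the grasp point (between the pads) lies 19 mm behind it; z points along the fingers, y is the line along which they close (so a half turn about z gives the same grasp; the last joint's range is limited). The gripper opens to 85 mm and grips with 20 to 120 N. Pads are 22 mm wide; open, the fingers measure 114 mm over their backs; the gripper's body (76 mm by 85 mm) begins 54 mm behind the grasp point. The pads swing forward as they close: fully open they stand 13 mm farther back than shut.
Start: joints at [-72.634, 17.813, 0.802, 86.603, -0.252, 75.585, -1.558], TCP at [185.878, 517.655, 231.304] pointing down, gripper open.
Joint ranges: [-154.91, 154.91], [-16.99, 109.72], [-72.82, 74.43], [7.12, 147.25], [-82.49, 262.49], [11.32, 116.49], [-174.64, 174.64]. Speed limits (degrees/s): [159.86, 159.86, 180, 180, 180, 180, 180].

### API

Orientations are given as a 3x3 rotation matrix whose columns are the frame's x, y, z axes.
In Python, from rig import read_state, capture, hand_in gives the robot as it stands.
- The arm moves only by the shell command python3 -m creep 'ROWS' [FORCE]. ROWS is JSON, one flat list of numbers, 7 for each row, row after row: the turn, a rotation vector about the world's x, y, z in degrees, then the shift along the world's x, y, z in m, then the finger opening in m, from 0 to 0.0854. In form: [ax, ay, az, dx, dy, dz, jaw, ax, ay, az, dx, dy, dz, jaw, ...]. A call has 1 to 12 rows; each row is the pose to reach, as a shift and turn from the pose commanded when the call began; what a row does not reach only later rows make up. A row lasts 1/10 s, in which the tool goes at most 50 mm and 8.59 degrees, less where a joint would pass 70% of its speed; a pose out of reach is approached as far as the arm can. A call with a gripper value outside its range is refused whole. The fingers move at their own pace and stop on an object; FORCE is the grip in N (left out, the last holds). Time passes only in rows, so rows that repeat a pose let the fingers close. It gives the time, the measured TCP pose, the force, the opening and the grip force at its end, in the units of the state.
- read_state(): the state, without advancing time (a new reading comes with each control period).
- capture(name): name is "side" or "top"; returns a dict with "pixels" (480x640x3 uint8, red, green, blue), "K" (3x3 intrinsics, pixels), "xyz" and "attitude" of the camera in the world. Camera axes: x right, y up, looking along -z (the intrinsics and any distortion apply to the point x, -y, -z); pixel columns grow to the right and rows downward; lengths in mm; the calibration is good to about 2 mm. A picture is of the moment at which its call begins. There is no depth.
- hand_in(): hands the job in; it is judged then, once.
The state is a dict: "clock": time; "qpos": joint angles; "qd": joint speeds; "joint_efforts": joint torques, N m; "ee_pos": TCP position; "eef_rot": TCP orientation; "ft_force": force on the tool from outside, world axes, zero at the start; "moment": the same for the moment, N m; "opening": opening from 0.0 (shut) to 1.0 (fully open); "finger_force": force on a finger pad.
Only numpy, scipy, OpenCV 4.12 (cv2) and the standard library are available. Lean on these libraries where they do the work, as an engineer would, in place of code of your own. Each camera call takes 0.05 s, during which the arm holds its last target. There are 200 camera calls.

## Working session

There is one attempt and no reset: what is moved stays moved. The work goes in short steps, Python scripts to look and compute and a shell command to move; the robot and the scene stay as the last step left them, time stands still between calls to the robot, and variables do not carry over. Pictures are saved under pics/ and viewed, at most 10 in all, crops included, and the job is handed in when it is done.

```bash
ls; mkdir -p pics; python3 - <<'E'
from rig import *
import cv2,pickle
d={}
for n in("top","side"):
    c=capture(n);d[n]=c;cv2.imwrite(f"pics/{n}0.png",c["pixels"][:,:,::-1])
    print(n,{k:v for k,v in c.items() if k!="pixels"})
pickle.dump(d,open("c0.pkl","wb"))
print(read_state())
E
```

```text
pics
top {'K': array([[435.3327606 ,   0.        , 322.32226119],
       [  0.        , 435.3327606 , 242.35808765],
       [  0.        ,   0.        ,   1.        ]]), 'xyz': array([ 5.04343239e+02, -3.03419648e-02,  1.03317610e+03]), 'attitude': array([[ 0.00194104,  0.99750266, -0.07060224],
       [-0.99994666,  0.00121987, -0.0102562 ],
       [-0.01014446,  0.07061838,  0.99745182]])}
side {'K': array([[590.87978552,   0.        , 312.56942337],
       [  0.        , 590.87978552, 230.89326507],
       [  0.        ,   0.        ,   1.        ]]), 'xyz': array([  92.0147923 , -850.82813867,  916.59906405]), 'attitude': array([[ 0.86033431,  0.35008065, -0.37049752],
       [-0.50937914,  0.56349586, -0.65038859],
       [-0.01891464,  0.74827532,  0.6631186 ]])}
{'clock': 0.1, 'qpos': array([-72.63253395,  17.85667986,   0.79831014,  86.68055232,
        -0.25115041,  75.58384939,  -1.55802854]), 'qd': array([-0.00390226, -0.01864858,  0.0188327 , -0.12263207,  0.05633832,
        0.06938483,  0.0114116 ]), 'joint_efforts': array([ 6.02114724e-04, -3.80855441e+01,  1.46440621e-01, -2.31240106e+01,
        1.22799893e-02,  8.12107493e-03, -1.05050330e-05]), 'ee_pos': array([185.66309587, 517.0431289 , 230.33727697]), 'eef_rot': array([[-9.41185551e-01,  3.37889585e-01, -6.22393625e-04],
       [ 3.37890147e-01,  9.41183456e-01, -1.98761024e-03],
       [-8.58062165e-05, -2.08101071e-03, -9.99997831e-01]]), 'ft_force': array([ 0.67088586, -0.97685871,  0.08945769]), 'moment': array([ 0.0076733 ,  0.00130504, -0.02728537]), 'finger_force': 0.0, 'opening': 1.0014685308095725}
```

View pics/top0.png

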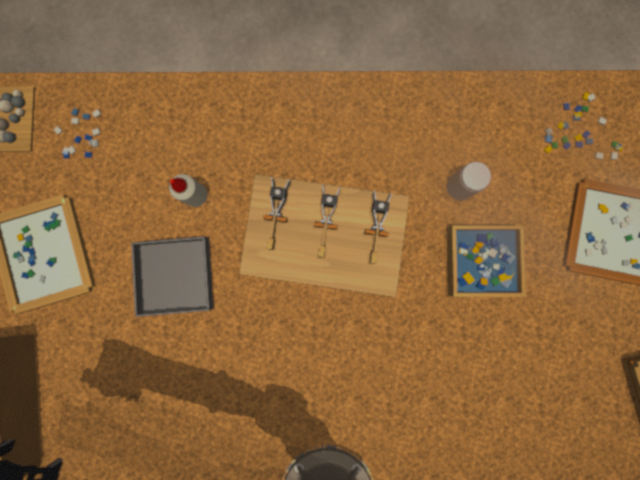

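View pics/side0.png

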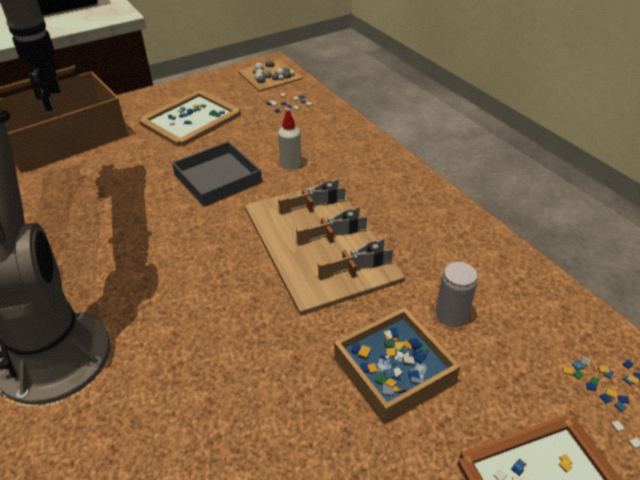

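The top view shows the jig, with corners near (256,178), (408,193), (397,296) and (240,274). The strip grip blocks are near (271,243), (322,252) and (374,258), and the tray is at (135–212, 238–315) on the left. The glue is beyond the tray, and the box and can are on the right.

```bash
cat > h.py <<'E'
import numpy as np,cv2
from rig import *
def ray(c,u,v):
    K=c["K"];p=np.array([(u-K[0,2])/K[0,0],-(v-K[1,2])/K[1,1],-1.])
    return np.array(c["xyz"]),np.array(c["attitude"])@p
def onz(c,u,v,z):
    o,d=ray(c,u,v);return (o+d*(z-o[2])/d[2])
def proj(c,P):
    q=np.array(c["attitude"]).T@(np.array(P)-c["xyz"]);K=c["K"]
    return np.array([K[0,2]-K[0,0]*q[0]/q[2],K[1,2]+K[1,1]*q[1]/q[2]])
E
python3 - <<'E'
from h import *
import pickle
d=pickle.load(open("c0.pkl","rb"));c=d["top"];im=c["pixels"]
hsv=cv2.cvtColor(im,cv2.COLOR_RGB2HSV)
for p in[(300,270),(100,200),(271,243),(374,258),(275,217)]:print(p,im[p[1],p[0]],hsv[p[1],p[0]])
crop=im[170:310,235:415][:,:,::-1]
a=cv2.resize(crop,None,fx=4.4,fy=4.2,interpolation=cv2.INTER_CUBIC);cv2.imwrite("pics/cropt.png",a)
s=d["side"]["pixels"][175:310,240:410][:,:,::-1]
cv2.imwrite("pics/crops.png",cv2.resize(s,None,fx=4.4,fy=4.4,interpolation=cv2.INTER_CUBIC))
E
```

```text
(300, 270) [184 143  86] [ 17 136 184]
(100, 200) [158 107  54] [ 15 168 158]
(271, 243) [175 137  74] [ 19 147 175]
(374, 258) [186 147  78] [ 19 148 186]
(275, 217) [131  98  58] [ 16 142 131]
```

View pics/cropt.png

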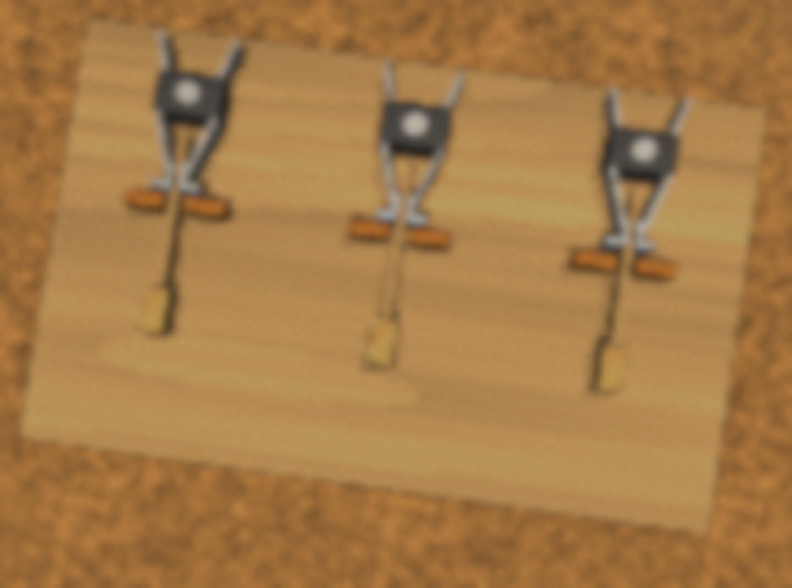

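View pics/crops.png

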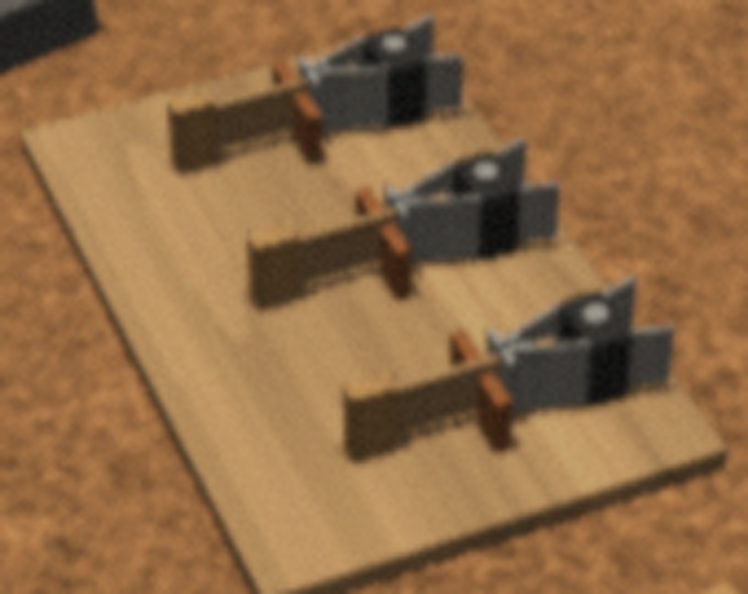

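The crops show the strip block tops at crop px (156,310), (381,342) and (609,366). The spine discs are at (187,92), (414,124) and (644,150), and the stops at (178,203), (400,234) and (622,264). All three tongues run through their slots.

```bash
python3 - <<'E'
from h import *
import pickle
np.set_printoptions(precision=1,suppress=True)
d=pickle.load(open("c0.pkl","rb"));c=d["top"]
T=lambda x,y,z:onz(c,234.5+(x+.5)/4.4,169.5+(y+.5)/4.2,z)
C=[T(*p,15) for p in[(92,22),(766,110),(706,532),(22,437)]]
print("corners",*C)
ctr=sum(C)/4
yv=(C[0]-C[1]+C[3]-C[2]);xv=C[0]-C[3]+C[1]-C[2]
yy=np.degrees(np.arctan2(-yv[0],yv[1]));yx=np.degrees(np.arctan2(xv[1],xv[0]));print("yaw",yy,yx,np.linalg.norm(yv)/2,np.linalg.norm(xv)/2,ctr)
B=[T(*p,59) for p in[(156,310),(381,342),(609,366)]]
S=[T(*p,59) for p in[(187,92),(414,124),(644,150)]]
W=[T(*p,49) for p in[(178,203),(400,234),(622,264)]]
a=np.radians((yy+yx)/2);R=np.array([[np.cos(a),-np.sin(a)],[np.sin(a),np.cos(a)]])
for n,L in(("B",B),("S",S),("W",W)):
  for p in L: print(n,p,"jig",R.T@(p-ctr)[:2])
for s,b in zip(S,B): print("yaw strip",np.degrees(np.arctan2((s-b)[1],(s-b)[0])),np.linalg.norm(s-b))
# side check
c2=d["side"]
U=lambda x,y,z:onz(c2,239.5+(x+.5)/4.4,174.5+(y+.5)/4.4,z)
for p in[(192,106),(274,237),(372,385)]:print("side B",U(*p,59))
for p in[(394,44),(485,171),(595,313)]:print("side S",U(*p,59))
# tray
im=c["pixels"].astype(int);m=((im.max(2)-im.min(2))<30)&(im.max(2)<130);m=m.astype(np.uint8)
m[:, :120]=0;m[:,225:]=0;m[:225]=0;m[330:]=0
k=max(cv2.findContours(m,0,2)[0],key=cv2.contourArea);r=cv2.minAreaRect(k);print(r)
bx=[onz(c,*q,40) for q in cv2.boxPoints(r)];print(*bx,sum(bx)/4)
E
```

```text
corners [736.9 169.4  15. ] [ 686.7 -193.    15. ] [ 451.2 -158.6   15. ] [502.8 203.6  15. ]
yaw -8.000970295708445 -8.318973678537878 365.89916248238893 237.3087494122709 [594.4   5.3  15. ]
B [570.7 127.3  59. ] jig [-40.7 117.4]
B [553.8  12.5  59. ] jig [-41.2   1.3]
B [ 541.2 -103.4   59. ] jig [ -37.3 -115.2]
S [688.6 112.6  59. ] jig [ 78.  119.5]
S [671.2  -4.2  59. ] jig [77.4  1.4]
S [ 657.1 -122.1   59. ] jig [  80.2 -117.2]
W [629.6 117.9  49. ] jig [ 18.9 116.4]
W [612.8   2.9  49. ] jig [18.6  0.2]
W [ 596.6 -111.5   49. ] jig [  18.8 -115.4]
yaw strip -7.133291128093218 118.75508921307248
yaw strip -8.0930846246486 118.58700608551032
yaw strip -9.129723562042244 117.45436928112774
side B [570.7 124.   59. ]
side B [555.3   9.6  59. ]
side B [ 542.  -105.9   59. ]
side S [690.3 113.3  59. ]
side S [673.   -3.1  59. ]
side S [ 659.2 -120.4   59. ]
((171.87054443359375, 275.68780517578125), (74.02568817138672, 78.30050659179688), 85.91438293457031)
[575.9 451.7  40. ] [589. 272.  40.] [421.  256.6  40. ] [407.9 434.1  40. ] [498.4 353.6  40. ]
```

```bash
python3 -m creep '[0,0,11.5,0.385,-0.392,0,0.05, 0,0,11.5,0.385,-0.392,0,0.05, 0,0,11.5,0.385,-0.392,0,0.05, 0,0,11.5,0.385,-0.392,0,0.05, 0,0,11.5,0.385,-0.392,0,0.05, 0,0,11.5,0.385,-0.392,0,0.05, 0,0,11.5,0.385,-0.392,0,0.05, 0,0,11.5,0.385,-0.392,0,0.05, 0,0,11.5,0.385,-0.392,0,0.05, 0,0,11.5,0.385,-0.392,0,0.05, 0,0,11.5,0.385,-0.392,0,0.05, 0,0,11.5,0.385,-0.392,0,0.05]' 25
```

```text
clock: 1.3
ee_pos: [574.7, 115.7, 230.4]
eef_rot: [[-0.988, 0.157, 0.002], [0.157, 0.988, -0.008], [-0.003, -0.007, -1.0]]
ft_force: [0.5, -0.4, 0.5]
opening: 0.585
finger_force: 0.0
```

```bash
python3 -m creep '[0,0,0,0,0,-0.05,0.05, 0,0,0,0,0,-0.1,0.05, 0,0,0,0,0,-0.13,0.05, 0,0,0,0,0,-0.13,0.05, 0,0,0,0,0,-0.13,0.05]'; python3 - <<'E'
from h import *
c=capture("top");s=capture("side")
a=cv2.resize(c["pixels"][170:310,235:415],None,fx=4.4,fy=4.2,interpolation=2)
b=cv2.resize(s["pixels"][115:315,240:440],None,fx=3,fy=3,interpolation=2)
cv2.imwrite("pics/s1.png",b[:,:,::-1])
st=read_state();print(st["ee_pos"],st["eef_rot"],st["ft_force"])
E
```

```text
clock: 1.8
ee_pos: [570.8, 125.8, 101.5]
eef_rot: [[-0.99, 0.143, -0.001], [0.143, 0.99, -0.0], [0.0, -0.0, -1.0]]
ft_force: [0.5, -0.8, 0.6]
opening: 0.588
finger_force: 0.0
[572.88450328 126.05259145 103.82887024] [[-0.98964864  0.14343211  0.00477487]
 [ 0.14343871  0.98965863  0.00106679]
 [-0.00457248  0.00174065 -0.99998803]] [ 0.85836595 -0.14886595  1.42997744]
```

View pics/s1.png

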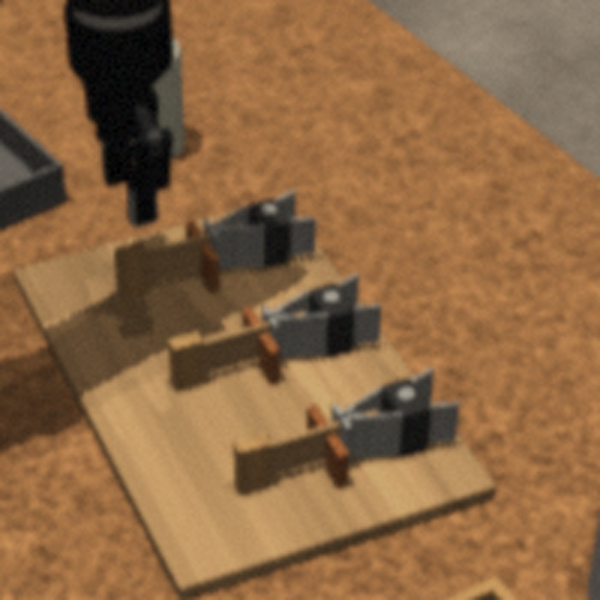

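The gripper (tip at crop px 142,220) is directly above the left strip block, so I'm descending.

```bash
python3 -m creep '[0,0,0,0,0,-0.03,0.05, 0,0,0,0,0,-0.055,0.05, 0,0,0,0,0,-0.07,0.05, 0,0,0,0,0,-0.077,0.05, 0,0,0,0,0,-0.079,0.05, 0,0,0,0,0,-0.079,0.05, 0,0,0,0,0,-0.079,0.05]';  python3 -m creep '[0,0,0,0,0,0,0.02, 0,0,0,0,0,0,0.02, 0,0,0,0,0,0,0.016, 0,0,0,0,0,0,0.014]'
```

```text
clock: 2.6
ee_pos: [572.2, 125.9, 23.9]
eef_rot: [[-0.99, 0.143, 0.003], [0.143, 0.99, 0.001], [-0.003, 0.001, -1.0]]
ft_force: [1.0, -0.4, 0.4]
opening: 0.586
finger_force: 0.0
clock: 3.0
ee_pos: [571.1, 126.0, 22.6]
eef_rot: [[-0.99, 0.143, 0.001], [0.143, 0.99, 0.001], [-0.001, 0.001, -1.0]]
ft_force: [0.1, 0.9, 2.3]
opening: 0.166
finger_force: 0.3
```

```bash
python3 -m creep '[0,0,0,0,0,0,0.01, 0,0,0,0,0,0,0.005, 0,0,0,0,0,0,0.005, 0,0,0,0,0,0,0.005,0,0,0,0,0,0,0.005,0,0,0,0,0,0,0.005]' 40; python3 -c "
from rig import *
for i in range(4):
  capture('top');print(read_state()['ft_force'],read_state()['ee_pos'])"
```

```text
clock: 3.6
ee_pos: [571.2, 126.6, 22.6]
eef_rot: [[-0.99, 0.143, 0.001], [0.143, 0.99, 0.001], [-0.001, 0.001, -1.0]]
ft_force: [0.1, 3.3, 2.4]
opening: 0.137
finger_force: 39.5
[0.05465394 3.8247755  3.33115648] [571.17749333 126.65157484  22.58949576]
[0.08610994 4.1716725  2.13394837] [571.14169797 126.67661823  22.57834912]
[0.0383785  4.61958078 3.0959584 ] [571.15997311 126.62429377  22.58098622]
[0.51833168 4.51957644 3.0781624 ] [571.16406942 126.65179688  22.59485106]
```

```bash
python3 -m creep '[0,0,0,0,0.001,0,0.005,0,0,0,0,0.001,0,0.005,0,0,0,0,0.001,0,0.005]'; python3 -c "
from rig import *
for i in range(3):
  capture('top');print(read_state()['ft_force'],read_state()['ee_pos'])"
```

```text
clock: 4.1
ee_pos: [571.1, 126.7, 22.6]
eef_rot: [[-0.99, 0.144, 0.001], [0.144, 0.99, 0.0], [-0.001, 0.0, -1.0]]
ft_force: [0.1, 3.8, 4.2]
opening: 0.135
finger_force: 39.9
[-0.45070535  3.46061679  4.25731817] [571.14091811 126.67121117  22.58670136]
[-0.06697976  3.6098386   5.22394197] [571.16214943 126.64625171  22.58694732]
[-0.12009441  2.89408458  5.09320314] [571.16114455 126.66495346  22.59063011]
```

```bash
python3 -m creep '[0,0,0,0,0,0,0.005,0,0,0,0,0,0,0.005,0,0,0,0,0,0,0.005,0,0,0,0,0,0,0.005]'; python3 -c "
from rig import *
for i in range(3):
  capture('top');print(read_state()['ft_force'],read_state()['ee_pos'],read_state()['joint_efforts'])"
```

```text
clock: 4.65
ee_pos: [571.2, 126.7, 22.6]
eef_rot: [[-0.99, 0.144, 0.001], [0.144, 0.99, 0.0], [-0.001, 0.0, -1.0]]
ft_force: [0.7, 4.0, 5.7]
opening: 0.134
finger_force: 39.9
[0.75033812 3.90002838 5.23546985] [571.14393507 126.6457107   22.57085853] [  2.30501622 -41.15826845   5.49728081 -16.03175461   0.86033374
   0.20296269  -0.23463224]
[0.86120803 3.4605551  4.97141654] [571.1228392  126.67918745  22.54816001] [  2.3047889  -41.15810037   5.49733043 -16.0318011    0.86037738
   0.20303547  -0.23465157]
[-0.24314457  4.35705365  4.6126784 ] [571.14070628 126.66810692  22.57348802] [  2.30507992 -41.15784287   5.49737021 -16.03178859   0.86042734
   0.2029999   -0.23465076]
```

```bash
python3 -m creep '[0,0,0,0,0.0005,0.001,0.005,0,0,0,0,0.0005,0.001,0.005,0,0,0,0,0.0005,0.001,0.005]'; python3 -c "
from rig import *
for i in range(3):
  capture('top');print(read_state()['ft_force'],read_state()['ee_pos'],read_state()['joint_efforts'])"
```

```text
clock: 5.1
ee_pos: [570.8, 126.7, 22.7]
eef_rot: [[-0.99, 0.144, -0.0], [0.144, 0.99, -0.001], [0.0, -0.001, -1.0]]
ft_force: [2.2, 4.0, -1.2]
opening: 0.134
finger_force: 39.1
[ 1.85818264  2.76861795 -1.58642124] [570.79376888 126.71473899  22.76798582] [  1.62897661 -44.62575674   5.17134994 -17.06134379   0.65524662
   0.87578773  -0.21158533]
[ 2.26661659  3.11803674 -1.25542659] [570.7457042  126.7454985   22.76902229] [  1.59513183 -44.80098724   5.15445516 -17.16720343   0.64219533
   0.87494507  -0.20640152]
[ 3.0085536   3.74903464 -0.63440027] [570.73925162 126.74549732  22.78065303] [  1.5449962  -44.91733074   5.11612996 -17.22562909   0.6259227
   0.88006575  -0.20047857]
```

```bash
python3 -m creep '[0,0,0,0,0.0015,0,0.005,0,0,0,0,0.0015,0,0.005,0,0,0,0,0.0015,0,0.005]'; python3 -c "
from rig import *
st=read_state();print(st['moment'])
for i in range(3):
  c=capture('top');print(read_state()['ft_force'],read_state()['ee_pos'],read_state()['joint_efforts'][:2])
from h import *
cv2.imwrite('pics/t2.png',cv2.resize(c['pixels'][160:310,230:420],None,fx=4,fy=4,interpolation=2)[:,:,::-1])
"
```

```text
clock: 5.55
ee_pos: [570.1, 127.2, 23.0]
eef_rot: [[-0.989, 0.145, -0.002], [0.145, 0.989, -0.002], [0.002, -0.002, -1.0]]
ft_force: [0.4, 0.4, 0.2]
opening: 0.137
finger_force: 38.7
[-0.00275366 -0.00803861  0.02507433]
[ 0.68280524 -0.97589576 -0.45612424] [570.14259228 127.24600653  22.96938791] [ -0.16781038 -44.89951015]
[ 0.2654795   0.01358327 -1.23399407] [570.1484903  127.39411769  22.97665565] [ -0.23563899 -44.9777019 ]
[ 0.83477605  0.45987665 -1.08175026] [570.16292153 127.46164062  22.96665625] [ -0.31771582 -45.04670262]
```

View pics/t2.png

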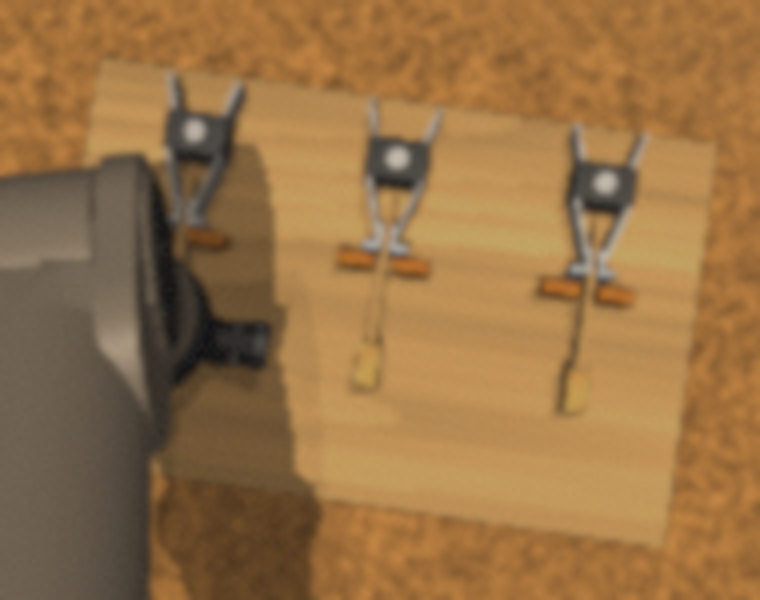

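Lateral load is relieved and the clip is still in place at (195,130). I'm starting the pull in small steps.

```bash
cat > f.py <<'E'
from h import *
f=[];p=[]
for i in range(3): capture('top');s=read_state();f.append(s['ft_force']);p.append(s['ee_pos'])
f=np.mean(f,0);p=np.mean(p,0);x=np.array([.990,-.143]);y=np.array([.143,.990])
print("t%.2f pull %.1f lat %.1f z %.1f | pos %.1f %.1f %.1f along %.1f"%(s['clock'],f[:2]@x,f[:2]@y,f[2],*p,p[:2]@x),"open",round(s['opening'],3))
E
python3 -m creep '[0,0,0,-0.001,0.0001,0,0.005,0,0,0,-0.002,0.0003,0,0.005,0,0,0,-0.002,0.0003,0,0.005]' | grep ft; python3 f.py
```

```text
ft_force: [1.0, -1.6, -2.6]
t6.15 pull 1.5 lat -0.5 z -2.0 | pos 569.0 128.6 23.3 along 544.9 open 0.135
```

```bash
python3 -m creep '[0,0,0,-0.0005,0.0001,0,0.005,0,0,0,-0.001,0.0001,0,0.005,0,0,0,-0.001,0.0001,0,0.005]' | grep ft; python3 f.py
```

```text
ft_force: [2.4, -1.1, -3.0]
t6.60 pull 3.0 lat -0.8 z -3.0 | pos 568.3 128.9 23.4 along 544.2 open 0.139
```

```bash
python3 -m creep '[0,0,0,-0.0005,0.0001,0,0.005,0,0,0,-0.001,0.0001,0,0.005,0,0,0,-0.001,0.0001,0,0.005]' | grep ft; python3 f.py
```

```text
ft_force: [5.4, -1.3, -4.4]
t7.05 pull 5.1 lat -0.7 z -4.6 | pos 567.5 129.0 23.4 along 543.4 open 0.133
```

```bash
python3 -m creep '[0,0,0,-0.0005,0.0001,0,0.005,0,0,0,-0.001,0.0001,0,0.005,0,0,0,-0.001,0.0001,0,0.005]' | grep ft; python3 f.py
```

```text
ft_force: [5.3, -2.3, -6.6]
t7.50 pull 6.2 lat 0.0 z -5.6 | pos 567.0 129.1 23.4 along 542.9 open 0.136
```

```bash
python3 -m creep '[0,0,0,0,0,-0.0007,0.005,0,0,0,-0.0005,0,-0.0007,0.005,0,0,0,-0.0005,0,-0.0007,0.005]' | grep ft; python3 f.py
```

```text
ft_force: [6.6, -1.0, -3.5]
t7.95 pull 6.3 lat -0.9 z -3.7 | pos 567.1 129.1 23.2 along 543.0 open 0.136
```

```bash
python3 -m creep '[0,0,0,-0.0005,0,-0.0004,0.005,0,0,0,-0.001,0.0001,-0.0004,0.005,0,0,0,-0.001,0.0001,-0.0004,0.005]' | grep ft; python3 f.py
```

```text
ft_force: [6.0, -2.3, -3.7]
t8.40 pull 6.4 lat -0.8 z -3.9 | pos 566.8 129.1 23.1 along 542.7 open 0.134
```

```bash
python3 -m creep '[0,0,0,-0.0005,0,0,0.005,0,0,0,-0.001,0.0001,0,0.005,0,0,0,-0.001,0.0001,0,0.005]' | grep ft; python3 f.py
```

```text
ft_force: [8.3, -1.8, -4.7]
t8.85 pull 8.0 lat -0.4 z -5.3 | pos 566.3 129.2 23.1 along 542.2 open 0.138
```

```bash
python3 -m creep '[0,0,0,-0.0004,0,-0.0002,0.005,0,0,0,-0.0004,0,-0.0002,0.005,0,0,0,-0.0004,0,-0.0002,0.005,0,0,0,-0.0004,0,-0.0002,0.005]' | grep ft; python3 f.py
```

```text
ft_force: [8.3, -1.4, -5.0]
t9.40 pull 8.5 lat -0.3 z -4.6 | pos 566.3 129.2 23.1 along 542.1 open 0.131
```

The left clip holds at 8.5 N. Returning and releasing.

```bash
python3 -m creep '[0,0,0,0.003,-0.0004,0.0004,0.005,0,0,0,0.006,-0.0008,0.0008,0.005,0,0,0,0.0075,-0.001,0.001,0.005,0,0,0,0.0075,-0.001,0.001,0.005,0,0,0,0.0075,-0.001,0.001,0.005]' | grep ft; python3 f.py
python3 -m creep '[0,0,0,0,0,0,0.03,0,0,0,0,0,0,0.05,0,0,0,0,0,0,0.05,0,0,0,0,0,0,0.05]' ;python3 -m creep '[0,0,0,0,0,0.03,0.05,0,0,0,0,0,0.08,0.05,0,0,0,0,0,0.1,0.05,0,0,0,0,0,0.1,0.05]' ; python3 f.py
```

```text
ft_force: [0.3, 0.5, 0.1]
t10.05 pull -0.2 lat -0.4 z 0.5 | pos 569.5 129.0 22.9 along 545.3 open 0.135
clock: 10.45
ee_pos: [570.5, 128.4, 23.0]
eef_rot: [[-0.99, 0.144, 0.0], [0.144, 0.99, 0.0], [-0.0, 0.0, -1.0]]
ft_force: [-0.1, 0.1, 0.2]
opening: 0.585
finger_force: 0.0
clock: 10.85
ee_pos: [573.8, 128.9, 127.5]
eef_rot: [[-0.99, 0.144, 0.009], [0.144, 0.99, 0.002], [-0.009, 0.004, -1.0]]
ft_force: [-0.3, -0.4, -0.1]
opening: 0.584
finger_force: 0.0
t11.00 pull -0.2 lat -0.3 z -0.6 | pos 570.6 128.5 123.3 along 546.5 open 0.582
```

```bash
python3 -m creep '[0,0,0,-0.0168,-0.1162,0,0.05,0,0,0,-0.0168,-0.1162,0,0.05,0,0,0,-0.0168,-0.1162,0,0.05,0,0,0,-0.0168,-0.1162,-0.04,0.05,0,0,0,-0.0168,-0.1162,-0.04,0.05]' ; python3 f.py
```

```text
clock: 11.5
ee_pos: [547.7, 11.2, 77.1]
eef_rot: [[-0.989, 0.146, -0.014], [0.146, 0.989, -0.001], [0.014, -0.003, -1.0]]
ft_force: [-1.3, 0.9, -0.5]
opening: 0.586
finger_force: 0.0
t11.65 pull 0.2 lat -0.2 z 0.1 | pos 551.6 12.8 81.0 along 544.2 open 0.582
```

```bash
python3 -m creep '[0,0,0,0,0,-0.03,0.04, 0,0,0,0,0,-0.05,0.04, 0,0,0,0,0,-0.0595,0.04, 0,0,0,0,0,-0.0595,0.02,0,0,0,0,0,-0.0595,0.02,0,0,0,0,0,-0.0595,0.016,0,0,0,0,0,-0.0595,0.014]'; python3 f.py;  python3 -m creep '[0,0,0,0,0,0,0.012,0,0,0,0,0,0.0003,0.01,0,0,0,0,0,0.0006,0.005,0,0,0,0,0,0.001,0.005]' 40; python3 f.py
```

```text
clock: 12.35
ee_pos: [554.8, 12.4, 24.8]
eef_rot: [[-0.99, 0.143, 0.003], [0.143, 0.99, 0.0], [-0.003, 0.001, -1.0]]
ft_force: [0.1, 0.3, -0.1]
opening: 0.163
finger_force: 0.1
t12.50 pull -0.3 lat 0.3 z -0.0 | pos 554.4 12.4 24.3 along 547.1 open 0.162
clock: 12.9
ee_pos: [553.5, 12.3, 24.3]
eef_rot: [[-0.99, 0.143, -0.0], [0.143, 0.99, -0.0], [0.0, -0.0, -1.0]]
ft_force: [0.9, 0.2, -2.4]
opening: 0.138
finger_force: 38.9
t13.05 pull -0.2 lat 0.6 z -0.9 | pos 553.4 12.2 24.3 along 546.1 open 0.132
```

Clean grip on the mid strip. Now pulling it.

```bash
python3 -m creep '[0,0,0,-0.001,0.0001,-0.0003,0.005,0,0,0,-0.002,0.0003,-0.0003,0.005,0,0,0,-0.002,0.0003,-0.0003,0.005]' | grep ft; python3 f.py
```

```text
ft_force: [1.7, 0.0, -0.8]
t13.50 pull 1.1 lat -0.2 z -0.8 | pos 551.7 12.3 24.2 along 544.5 open 0.134
```

```bash
python3 -m creep '[0,0,0,-0.0005,0.0001,-0.0002,0.005,0,0,0,-0.001,0.0001,-0.0002,0.005,0,0,0,-0.001,0.0001,-0.0002,0.005]' | grep ft; python3 f.py
```

```text
ft_force: [2.6, -0.6, -0.7]
t13.95 pull 3.2 lat -0.2 z -1.0 | pos 551.2 12.4 24.2 along 543.9 open 0.135
```

```bash
python3 -m creep '[0,0,0,-0.0005,0.0001,-0.0002,0.005,0,0,0,-0.001,0.0001,-0.0002,0.005,0,0,0,-0.001,0.0001,-0.0002,0.005]' | grep ft; python3 f.py
```

```text
ft_force: [3.3, -1.0, 0.2]
t14.40 pull 3.3 lat -0.4 z 0.8 | pos 550.1 12.6 24.1 along 542.8 open 0.134
```

```bash
python3 -m creep '[0,0,0,-0.0005,0.0001,-0.0002,0.005,0,0,0,-0.001,0.0001,-0.0002,0.005,0,0,0,-0.001,0.0001,-0.0002,0.005]' | grep ft; python3 f.py
```

```text
ft_force: [4.3, -1.4, 1.7]
t14.85 pull 4.5 lat -1.0 z 2.8 | pos 549.5 12.7 24.1 along 542.2 open 0.134
```

```bash
python3 -m creep '[0,0,0,-0.0005,0.0001,0.0003,0.005,0,0,0,-0.001,0.0001,0.0003,0.005,0,0,0,-0.001,0.0001,0.0003,0.005]' | grep ft; python3 f.py
```

```text
ft_force: [4.4, -1.2, 3.4]
t15.30 pull 4.5 lat -0.6 z 3.1 | pos 547.9 12.9 24.1 along 540.6 open 0.135
```

```bash
python3 -m creep '[0,0,0,-0.0005,0.0001,0.0002,0.005,0,0,0,-0.001,0.0001,0.0002,0.005,0,0,0,-0.001,0.0001,0.0002,0.005]' | grep ft; python3 f.py
```

```text
ft_force: [4.1, -1.6, 2.6]
t15.75 pull 4.7 lat -1.0 z 2.2 | pos 546.6 13.1 24.1 along 539.3 open 0.138
```

```bash
python3 -m creep '[0,0,0,-0.001,0.0001,0.0002,0.005,0,0,0,-0.002,0.0003,0.0003,0.005,0,0,0,-0.003,0.0004,0.0004,0.005,0,0,0,-0.003,0.0004,0.0004,0.005]' | grep ft; python3 f.py
```

```text
ft_force: [2.7, -0.6, 2.2]
t16.30 pull 2.1 lat -0.0 z 1.6 | pos 542.7 13.7 24.1 along 535.3 open 0.138
```

Sliding at about 4.5 N, so the mid clip is weak. Drawing its strip out.

```bash
python3 -m creep '[0,0,0,-0.003,0.0004,0,0.005,0,0,0,-0.006,0.0009,0,0.005,0,0,0,-0.010,0.0014,0,0.005,0,0,0,-0.014,0.002,0,0.005,0,0,0,-0.018,0.0026,0,0.005,0,0,0,-0.022,0.0031,0,0.005,0,0,0,-0.026,0.0037,0,0.005,0,0,0,-0.03,0.0043,0,0.005,0,0,0,-0.034,0.0049,0,0.005,0,0,0,-0.038,0.0054,0,0.005,0,0,0,-0.038,0.0054,0,0.005]' | grep ft; python3 f.py
```

```text
ft_force: [0.7, -0.0, -1.0]
t17.55 pull 0.1 lat -0.1 z -0.0 | pos 505.5 18.9 24.5 along 497.7 open 0.136
```

```bash
python3 -m creep '[0,0,0,0,0,-0.0003,0.005,0,0,0,0,0,-0.0003,0.016,0,0,0,0,0,-0.0003,0.03,0,0,0,0,0,-0.0003,0.04,0,0,0,0,0,-0.0003,0.04]' ;python3 -m creep '[0,0,0,0,0,0.03,0.04,0,0,0,0,0,0.08,0.04,0,0,0,0.036,-0.122,0.1,0.04,0,0,0,0.036,-0.122,0.1,0.04,0,0,0,0.036,-0.122,0.1,0.04,0,0,0,0.036,-0.122,0.1,0.04]' ; python3 f.py; python3 - <<'E'
from h import *
c=capture("side");t=capture('top')
a=cv2.resize(c["pixels"][175:310,240:410],None,fx=4.4,fy=4.4,interpolation=2);cv2.imwrite("pics/s3.png",a[:,:,::-1])
E
```

```text
clock: 18.05
ee_pos: [505.8, 18.9, 24.2]
eef_rot: [[-0.99, 0.144, 0.0], [0.144, 0.99, 0.0], [-0.0, 0.0, -1.0]]
ft_force: [-0.0, 0.3, 0.8]
opening: 0.472
finger_force: 0.0
clock: 18.65
ee_pos: [542.6, -110.6, 125.6]
eef_rot: [[-0.988, 0.153, 0.003], [0.153, 0.988, -0.005], [-0.004, -0.005, -1.0]]
ft_force: [0.4, 0.3, 0.8]
opening: 0.468
finger_force: 0.0
t18.80 pull 0.4 lat 0.8 z -0.2 | pos 541.6 -104.1 124.2 along 551.0 open 0.47
```

View pics/s3.png

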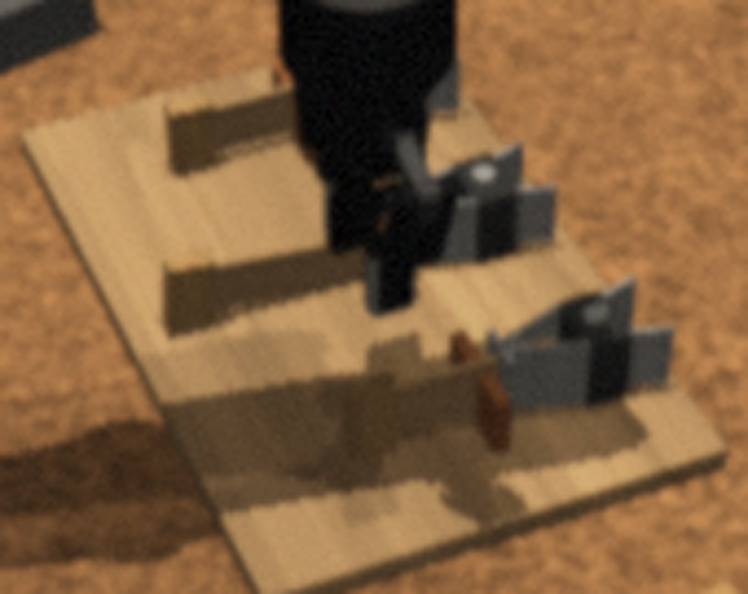

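The mid strip is fully out and standing on the free board, with its block at (190,295). The gripper is now over the right strip, so I'm descending.

```bash
python3 -m creep '[0,0,0,0,0,-0.03,0.04,0,0,0,0,0,-0.065,0.04, 0,0,0,0,0,-0.085,0.04,0,0,0,0,0,-0.095,0.04,0,0,0,0,0,-0.1,0.04,0,0,0,0,0,-0.1,0.04]';python3 f.py; python3 -m creep '[0,0,0,0,0,0,0.02,0,0,0,0,0,0,0.018,0,0,0,0,0,0,0.016,0,0,0,0,0,0,0.014]'; python3 f.py
```

```text
clock: 19.5
ee_pos: [541.9, -102.5, 24.3]
eef_rot: [[-0.99, 0.142, 0.0], [0.142, 0.99, 0.0], [-0.0, 0.0, -1.0]]
ft_force: [-0.4, -0.5, 0.4]
opening: 0.471
finger_force: 0.0
t19.65 pull 0.3 lat 0.2 z 0.3 | pos 542.7 -103.1 25.2 along 552.0 open 0.468
clock: 20.05
ee_pos: [541.7, -103.2, 24.4]
eef_rot: [[-0.99, 0.144, 0.0], [0.144, 0.99, 0.0], [-0.0, 0.0, -1.0]]
ft_force: [-0.7, 0.8, 0.5]
opening: 0.165
finger_force: 0.0
t20.20 pull 0.7 lat -0.4 z 0.3 | pos 541.7 -103.1 24.2 along 551.0 open 0.162
```

```bash
  python3 -m creep '[0,0,0,0,0,0,0.012,0,0,0,0,0,0.0003,0.01,0,0,0,0,0,0.0006,0.005,0,0,0,0,0,0.001,0.005]' 40; python3 f.py
```

```text
clock: 20.6
ee_pos: [541.2, -103.0, 24.8]
eef_rot: [[-0.99, 0.143, -0.001], [0.143, 0.99, 0.0], [0.001, 0.0, -1.0]]
ft_force: [0.3, 0.6, -2.1]
opening: 0.137
finger_force: 39.2
t20.75 pull -0.3 lat 0.2 z -1.3 | pos 541.3 -102.9 24.9 along 550.6 open 0.134
```

```bash
python3 -m creep '[0,0,0,-0.001,0.0001,-0.0003,0.005,0,0,0,-0.002,0.0003,-0.0003,0.005,0,0,0,-0.002,0.0003,-0.0003,0.005]' | grep ft; python3 f.py
```

```text
ft_force: [-0.4, 0.9, -0.9]
t21.20 pull 0.0 lat 0.3 z -1.4 | pos 539.6 -102.8 24.9 along 548.9 open 0.132
```

```bash
python3 -m creep '[0,0,0,-0.001,0.0001,0,0.005,0,0,0,-0.0015,0.0002,0,0.005,0,0,0,-0.0015,0.0002,0,0.005]' | grep ft; python3 f.py
```

```text
ft_force: [-0.2, 0.3, -1.7]
t21.65 pull -0.1 lat 0.8 z -1.7 | pos 538.2 -102.6 24.9 along 547.5 open 0.132
```

```bash
python3 -m creep '[0,0,0,-0.001,0.0001,0,0.005,0,0,0,-0.0015,0.0002,0,0.005,0,0,0,-0.0015,0.0002,0,0.005]' | grep ft; python3 f.py
```

```text
ft_force: [1.2, -0.2, -1.8]
t22.10 pull 0.5 lat -0.2 z -1.6 | pos 536.9 -102.5 25.0 along 546.2 open 0.136
```

```bash
python3 -m creep '[0,0,0,-0.001,0.0001,-0.0002,0.005,0,0,0,-0.0015,0.0002,-0.0002,0.005,0,0,0,-0.0015,0.0002,-0.0002,0.005]' | grep ft; python3 f.py
```

```text
ft_force: [3.2, -1.2, -2.7]
t22.55 pull 2.6 lat 0.7 z -2.4 | pos 535.9 -102.4 24.9 along 545.2 open 0.132
```

```bash
python3 -m creep '[0,0,0,-0.001,0.0001,-0.0002,0.005,0,0,0,-0.0015,0.0002,-0.0002,0.005,0,0,0,-0.0015,0.0002,-0.0002,0.005]' | grep ft; python3 f.py
```

```text
ft_force: [5.0, -1.9, -3.7]
t23.00 pull 5.2 lat 0.1 z -3.5 | pos 535.0 -102.2 24.9 along 544.2 open 0.139
```

```bash
python3 -m creep '[0,0,0,-0.0005,0.0001,-0.0002,0.005,0,0,0,-0.001,0.0001,-0.0002,0.005,0,0,0,-0.001,0.0001,-0.0002,0.005]' | grep ft; python3 f.py
```

```text
ft_force: [5.8, -0.9, -4.5]
t23.45 pull 6.9 lat 0.3 z -4.2 | pos 534.6 -102.2 24.8 along 543.9 open 0.136
```

```bash
python3 -m creep '[0,0,0,-0.0004,0.0001,-0.0002,0.005,0,0,0,-0.0008,0.0001,-0.0003,0.005,0,0,0,-0.0008,0.0001,-0.0003,0.005]' | grep ft; python3 f.py
```

```text
ft_force: [6.4, -1.1, -5.0]
t23.90 pull 6.6 lat 0.6 z -3.9 | pos 534.4 -102.2 24.7 along 543.6 open 0.134
```

```bash
python3 -m creep '[0,0,0,-0.0005,0.0001,-0.0001,0.005,0,0,0,-0.001,0.0001,-0.0001,0.005,0,0,0,-0.001,0.0001,-0.0001,0.005]' | grep ft; python3 f.py
```

```text
ft_force: [7.9, -1.0, -5.4]
t24.35 pull 8.9 lat -0.3 z -4.9 | pos 533.9 -102.1 24.7 along 543.2 open 0.134
```

The right clip holds at 8–9 N. Returning and releasing.

```bash
python3 -m creep '[0,0,0,0,0,0,0.005,0,0,0,0.003,-0.0004,0.0004,0.005,0,0,0,0.006,-0.0008,0.0008,0.005,0,0,0,0.0085,-0.0012,0.001,0.005,0,0,0,0.0105,-0.0015,0.001,0.005,0,0,0,0.0105,-0.0015,0.001,0.005,0,0,0,0.0105,-0.0015,0.001,0.005]' | grep ft; python3 f.py
python3 -m creep '[0,0,0,0,0,0,0.016,0,0,0,0,0,0,0.03,0,0,0,0,0,0,0.05,0,0,0,0,0,0,0.05]' ;python3 -m creep '[0,0,0,0,0,0.03,0.05,0,0,0,0,0,0.08,0.05,0,0,0,0,0,0.12,0.06,0,0,0,0,0,0.12,0.06,0,0,0,-0.05,-0.02,0.16,0.06,0,0,0,-0.1,-0.04,0.16,0.06,0,0,0,-0.1,-0.04,0.16,0.06]' ; python3 f.py; python3 - <<'E'
from h import *
c=capture("side");t=capture('top')
a=cv2.resize(c["pixels"][175:310,240:410],None,fx=2.2,fy=2.2,interpolation=2)
b=cv2.resize(t["pixels"][170:310,235:415],None,fx=2.2,fy=2.1,interpolation=2)
o=np.zeros((297,800,3),np.uint8);o[:a.shape[0],:a.shape[1]]=a;o[:b.shape[0],400:400+b.shape[1]]=b
cv2.imwrite("pics/m4.png",o[:,:,::-1])
E
```

```text
ft_force: [-0.7, 1.0, -1.2]
t25.20 pull 0.1 lat -0.1 z -1.3 | pos 540.8 -103.2 24.6 along 550.2 open 0.134
clock: 25.6
ee_pos: [541.6, -103.3, 25.1]
eef_rot: [[-0.99, 0.143, 0.001], [0.143, 0.99, -0.0], [-0.001, -0.0, -1.0]]
ft_force: [0.3, 0.6, -0.2]
opening: 0.584
finger_force: 0.0
clock: 26.3
ee_pos: [437.6, -146.0, 185.3]
eef_rot: [[-0.989, 0.148, -0.002], [0.148, 0.989, -0.001], [0.001, -0.001, -1.0]]
ft_force: [0.5, -0.6, -0.3]
opening: 0.701
finger_force: 0.0
t26.45 pull -0.6 lat -0.1 z -0.2 | pos 438.5 -145.1 185.2 along 454.9 open 0.701
```

View pics/m4.png

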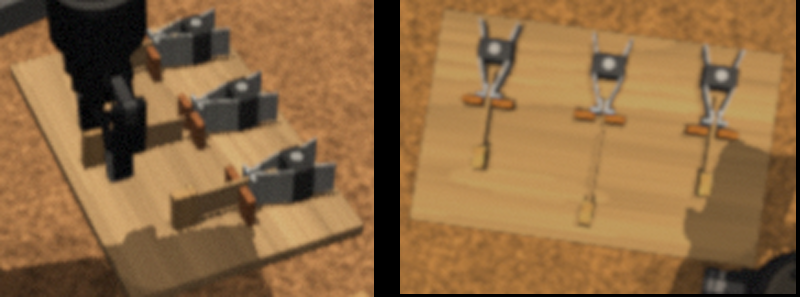

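Strips left and right are still in their clips and the middle one is out. The mid clip's disc is at about (609,64). I'll localise the disc.

```bash
python3 - <<'E'
from h import *
import pickle
o=pickle.load(open("c0.pkl","rb"))["top"];n=capture("top")
for c in(o,n):
  for u0,v0 in((279,192),(329,200),(381,206)):
    w=c["pixels"][v0-4:v0+7,u0-5:u0+6].astype(float);w=np.where(np.ptp(w,axis=2)<25,w.min(2),0);w=np.clip(w-110,0,None)
    g=np.mgrid[v0-4:v0+7,u0-5:u0+6];v,u=(g*w).sum((1,2))/w.sum();print(round(u,2),round(v,2),onz(c,u,v,60).round(1))
print(read_state()["ee_pos"])
E
```

```text
277.19 191.51 [688.4 112.3  60. ]
328.92 199.07 [671.2  -4.7  60. ]
380.97 205.17 [ 657.3 -121.9   60. ]
277.43 192.56 [686.  111.7  60. ]
329.43 199.91 [669.3  -5.9  60. ]
380.75 205.45 [ 656.7 -121.4   60. ]
[ 442.35215953 -142.22806742  184.50328518]
```

```bash
python3 -m creep '[0,0,0,0.2284,0.1383,0,0.07,0,0,0,0.2284,0.1383,0,0.07,0,0,0,0.2284,0.1383,0,0.07,0,0,0,0.2284,0.1383,0,0.07,0,0,0,0.2284,0.1383,0,0.07,0,0,0,0.2284,0.1383,0,0.07,0,0,0,0.2284,0.1383,-0.04,0.07,0,0,0,0.2284,0.1383,-0.07,0.07,0,0,0,0.2284,0.1383,-0.085,0.07,0,0,0,0.2284,0.1383,-0.085,0.07]' ;python3 f.py
```

```text
clock: 27.6
ee_pos: [667.8, -3.7, 95.9]
eef_rot: [[-0.99, 0.142, -0.007], [0.142, 0.99, 0.0], [0.007, -0.001, -1.0]]
ft_force: [-0.0, 0.1, -0.4]
opening: 0.82
finger_force: 0.0
t27.75 pull 0.1 lat 0.0 z 0.5 | pos 670.5 -4.6 100.3 along 664.4 open 0.82
```

```bash
python3 -m creep '[0,0,0,0,0,-0.03,0.07,0,0,0,0,0,-0.055,0.07,0,0,0,0,0,-0.07,0.07,0,0,0,0,0,-0.076,0.07,0,0,0,0,0,-0.076,0.07]' ;python3 f.py;python3 -m creep '[0,0,0,0,0,0,0.05,0,0,0,0,0,0,0.042,0,0,0,0,0,0,0.04,0,0,0,0,0,0,0.04]' ;python3 f.py
```

```text
clock: 28.25
ee_pos: [670.1, -5.0, 24.2]
eef_rot: [[-0.99, 0.143, 0.0], [0.143, 0.99, 0.0], [-0.0, 0.0, -1.0]]
ft_force: [0.2, -0.2, 0.3]
opening: 0.819
finger_force: 0.0
t28.40 pull -0.5 lat -0.0 z 0.9 | pos 671.0 -5.1 25.5 along 665.1 open 0.816
clock: 28.8
ee_pos: [669.8, -4.9, 24.1]
eef_rot: [[-0.99, 0.143, 0.0], [0.143, 0.99, 0.0], [-0.0, 0.0, -1.0]]
ft_force: [-0.3, 1.1, -0.2]
opening: 0.47
finger_force: 0.0
t28.95 pull -0.4 lat -0.1 z 0.0 | pos 669.8 -5.0 24.0 along 663.8 open 0.47
```

```bash
python3 -m creep '[0,0,0,0,0,0,0.035,0,0,0,0,0,0,0.03,0,0,0,0,0,0,0.025,0,0,0,0,0,0,0.025,0,0,0,0,0,0,0.025]' 60;python3 f.py;python3 -m creep '[0,0,0,0,0,0.01,0.025,0,0,0,0,0,0.03,0.025,0,0,0,0,0,0.06,0.025,0,0,0,0,0,0.1,0.025,0,0,0,0,0,0.13,0.025,0,0,0,0,0,0.13,0.025]' ;python3 f.py
```

```text
clock: 29.45
ee_pos: [670.0, -4.9, 24.1]
eef_rot: [[-0.99, 0.143, 0.0], [0.143, 0.99, 0.0], [-0.0, 0.0, -1.0]]
ft_force: [0.6, 0.1, 0.5]
opening: 0.415
finger_force: 59.9
t29.60 pull 0.4 lat 0.3 z 1.1 | pos 670.0 -4.9 24.0 along 664.0 open 0.414
clock: 30.2
ee_pos: [673.1, -5.5, 160.4]
eef_rot: [[-0.99, 0.143, 0.011], [0.143, 0.99, -0.0], [-0.011, 0.001, -1.0]]
ft_force: [0.1, -0.6, -0.2]
opening: 0.41
finger_force: 60.2
t30.35 pull -0.2 lat 0.3 z -1.3 | pos 669.9 -5.1 154.9 along 663.9 open 0.413
```

```bash
python3 -m creep '[0,0,0,-0.014,0.03,0,0.025,0,0,0,-0.03,0.066,0,0.025,0,0,0,-0.046,0.102,0,0.025,0,0,0,-0.062,0.138,0,0.025,0,0,0,-0.078,0.174,0,0.025,0,0,0,-0.094,0.21,0,0.025,0,0,0,-0.11,0.246,0,0.025,0,0,0,-0.126,0.282,0,0.025,0,0,0,-0.142,0.318,0,0.025,0,0,0,-0.154,0.345,0,0.025,0,0,0,-0.162,0.362,0,0.025,0,0,0,-0.162,0.362,0,0.025]';python3 f.py; python3 -c "
from h import *
t=capture('top');cv2.imwrite('pics/t5.png',cv2.resize(t['pixels'][150:340,110:310],None,fx=3,fy=3,interpolation=2)[:,:,::-1])
s=capture('side');cv2.imwrite('pics/s5.png',cv2.resize(s['pixels'][60:240,140:340],None,fx=3.2,fy=3.2,interpolation=2)[:,:,::-1])"
```

```text
clock: 31.55
ee_pos: [503.3, 361.1, 151.2]
eef_rot: [[-0.991, 0.136, -0.006], [0.136, 0.991, -0.0], [0.006, -0.001, -1.0]]
ft_force: [-0.5, 0.6, -1.9]
opening: 0.416
finger_force: 60.3
t31.70 pull 0.3 lat -0.9 z -1.6 | pos 506.9 355.9 152.1 along 451.0 open 0.413
```

View pics/s5.png

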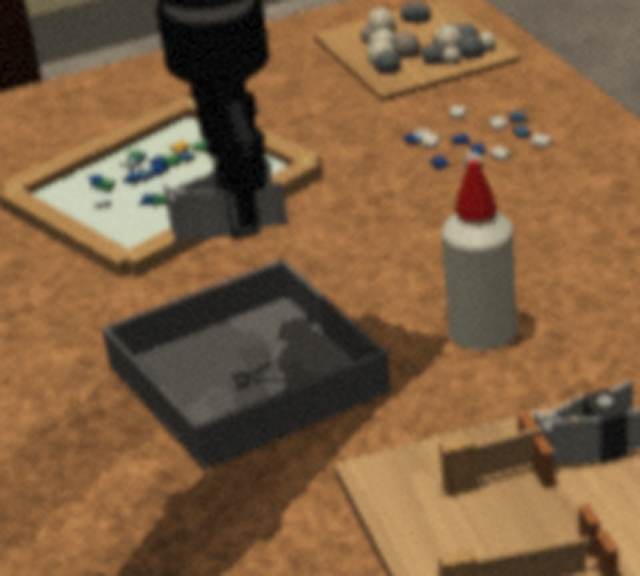

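The clip is held upright above the tray. Lowering it in.

```bash
python3 -m creep '[0,0,0,0,0,-0.03,0.025,0,0,0,0,0,-0.07,0.025,0,0,0,0,0,-0.1,0.025,0,0,0,0,0,-0.12,0.025,0,0,0,0,0,-0.13,0.025,0,0,0,0,0,-0.135,0.025,0,0,0,0,0,-0.137,0.025,0,0,0,0,0,-0.138,0.025,0,0,0,0,0,-0.138,0.025]';python3 f.py
```

```text
clock: 32.7
ee_pos: [508.6, 357.5, 17.1]
eef_rot: [[-0.99, 0.144, 0.002], [0.144, 0.99, 0.001], [-0.002, 0.002, -1.0]]
ft_force: [0.7, 0.5, -1.1]
opening: 0.414
finger_force: 60.2
t32.85 pull -0.0 lat 0.1 z -1.0 | pos 508.4 357.5 16.9 along 452.2 open 0.413
```

```bash
python3 -m creep '[0,0,0,0,0,-0.001,0.025,0,0,0,0,0,-0.002,0.025,0,0,0,0,0,-0.002,0.025,0,0,0,0,0,-0.002,0.025]';python3 f.py
```

```text
clock: 33.25
ee_pos: [507.9, 357.2, 14.0]
eef_rot: [[-0.99, 0.143, 0.0], [0.143, 0.99, 0.0], [-0.0, 0.0, -1.0]]
ft_force: [0.5, 0.4, -0.8]
opening: 0.415
finger_force: 60.4
t33.40 pull -0.1 lat -0.4 z 0.1 | pos 507.9 357.2 14.0 along 451.8 open 0.415
```

On the floor now. Releasing and rising.

```bash
python3 -m creep '[0,0,0,0,0,-0.0003,0.04,0,0,0,0,0,-0.0003,0.05,0,0,0,0,0,0,0.06,0,0,0,0,0,0,0.06,0,0,0,0,0,0,0.06]';python3 f.py; python3 -m creep '[0,0,0,0,0,0.02,0.06,0,0,0,0,0,0.05,0.06,0,0,0,0,0,0.1,0.06,0,0,0,0,0,0.15,0.06,0,0,0,-0.05,0.05,0.2,0.06,0,0,0,-0.1,0.1,0.2,0.06,0,0,0,-0.15,0.12,0.2,0.06,0,0,0,-0.15,0.12,0.2,0.06,0,0,0,-0.15,0.12,0.2,0.06,0,0,0,-0.15,0.12,0.2,0.06]';python3 f.py; python3 -c "
from h import *
s=capture('side');cv2.imwrite('pics/s6.png',cv2.resize(s['pixels'][100:320,150:430],None,fx=2.7,fy=2.7,interpolation=2)[:,:,::-1])"
```

```text
clock: 33.9
ee_pos: [507.8, 357.1, 14.0]
eef_rot: [[-0.99, 0.144, 0.0], [0.144, 0.99, 0.0], [-0.0, 0.0, -1.0]]
ft_force: [-0.5, -0.9, 0.5]
opening: 0.706
finger_force: 0.0
t34.05 pull -0.1 lat 0.1 z -0.3 | pos 507.8 357.1 13.9 along 451.6 open 0.703
clock: 35.05
ee_pos: [355.3, 478.9, 214.1]
eef_rot: [[-0.99, 0.138, -0.001], [0.138, 0.99, 0.001], [0.001, 0.001, -1.0]]
ft_force: [1.6, 0.3, 0.4]
opening: 0.702
finger_force: 0.0
t35.20 pull 0.8 lat -0.3 z -0.0 | pos 359.0 476.0 213.8 along 287.4 open 0.698
```

View pics/s6.png

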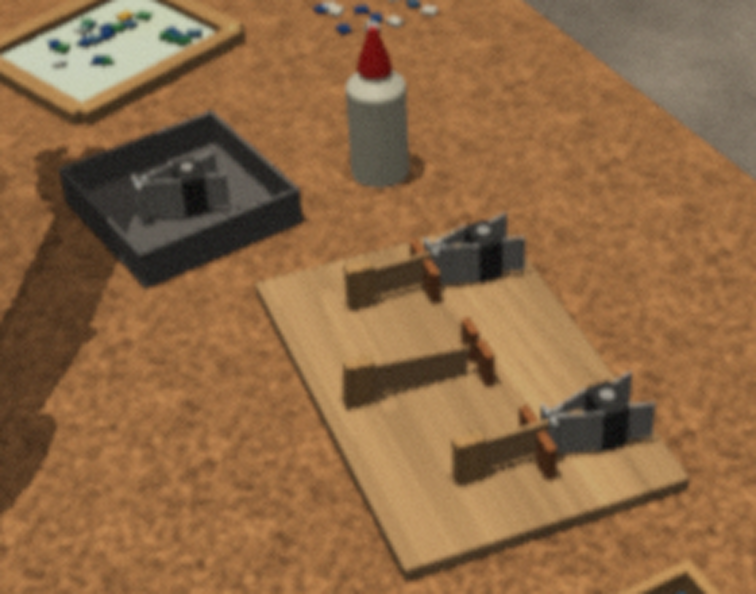

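The weak clip stands in the tray at (185,190), its strip stands free on the board at (400,375), and the other two clips still hold their strips.

```bash
python3 -c "
from rig import *
print(hand_in())"
```

```text
the job is handed in; nothing more can be done
None
```

The job is handed in: the middle clip was the weak one (its strip slid at about 4.5 N) and now stands in the tray with its strip left on the jig board, while the left and right clips each held at about 8.5 N.

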